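# Fish out the shutter remote and take the product picture

## Task

The camera's wireless shutter remote (black puck with a red button) has slid in under the low wooden shelf. With the reach hook, not with the hand, pull it out in front of the shelf until it is well clear of it (a hand's width), then stand the hook back upright on the table. Then take the picture of the red tin: press the red button down to its halfway stop, pause there about a second to focus, then press it fully down and let go, leaving the remote out there and everything else standing where it is.

Things in the scene. Friction and masses are not known exactly. Their poses are not given: they have to be found in the camera images.
- remote: Loose shutter remote, about 0.3 kg: round black puck, 76 mm diameter, 24 mm tall, thin yellow band round its side; a red round button (36 mm diameter) stands 16 mm proud in its middle, so 40 mm over all. Origin at the centre of its underside, z up. Starts on the table under the shelf.
- button_top (a point): Centre of the top face of the red button; 40 mm above the table when up, sinks as it is pressed straight down.
- button (a joint): First stage of the red button, m pressed: 0 up, 0.006 at the halfway stop. A light spring: 1.0 N to start, 2.5 N at the stop.
- collar (a joint): Second stage of the red button (button and its grey collar sink together), m pressed: 0 until the first stage is at its stop and about 9 N is exceeded, 0.006 fully down at about 13.5 N. From 2.5 to 9 N the button rests at the halfway stop. Both stages spring back. Fully down, the button is still 4 mm proud of the puck.
- hook_tool: Loose reach hook, 0.18 kg, mostly in the grip; stands by itself. Origin on the table under its upright dark wooden grip, 30 mm (own x) by 22 mm (own y), 81 mm tall with its round black foot (44 mm wide, 7 mm thick). A 10 mm steel rod runs from the grip along own +x, axis 66 mm high, to the head 260 mm from the origin, see hook_head. z is up.
- hook_head (a point): Midway between the hook's two prongs, 260 mm along own +x of hook_tool, at the height of its foot's underside. At the rod's end a crossbar carries two prongs (8 mm thick, at own y -22 and +22 mm) that reach down to 1 mm above the table when the hook stands. The remote fits under the rod with the prongs behind it.
- riser: Low wooden shelf, fixed: board 200 mm (own x) by 260 mm (own y), underside 160 mm and top 176 mm above the table, on two 12 mm side panels along own x (228 mm clear between them). Front (own -x) and back are open but for a thin bar high at the back (z 140 mm, own x 88 mm). Origin on the table under the board's centre; the front edge is at own x = -100 mm.
- jar: Bystander on the shelf board: brown jar with black lid, 45 mm diameter, 119 mm tall. Origin at the centre of its underside.
- portion_cup: Bystander on the shelf board: tan lidded portion cup, 56 mm diameter, 32 mm tall. Origin at the centre of its underside.
- flour_shaker: Bystander on the table: steel flour shaker, 67 mm diameter, 110 mm tall. Origin at the centre of its underside.
- blue_tin: Bystander on the table: blue tin, 68 mm diameter, 87 mm tall. Origin at the centre of its underside.
- sauce_bottle: Bystander on the table: red sauce bottle with white cap, 48 mm diameter, 150 mm tall. Origin at the centre of its underside.
- sugar_tin: Bystander on the table: small black tin of sugar packets, 60 x 66 x 66 mm. Origin at the centre of its underside.
- red_tin: Bystander: red tin to be photographed, 91 mm diameter, 86 mm tall, on a blue mat. Origin at the centre of its underside.
- oven_handle (a point): Middle of the upright bar handle of the microwave at the back of the table (fixed, never moves): the bar is 16 mm wide and spans heights 64 to 266 mm, 40 mm in front of the black door.
- camera: Black camera on a fixed stand, 115 mm wide, 143 mm tall, lens 65 mm out along own -x; fixed. Origin on the table under the camera.
Things that resemble listed ones, but are neither listed nor needed, are in the scene too. Of the things that look like the remote, the smaller one is meant.

How it is judged:
On the way, in this order (a step that is already met when the one before it is completed fails the run):
1. the remote has been pulled out in front of the shelf: its centre at least 60 mm in front of the shelf's front edge (x of remote in the frame of riser below -0.16 m), for 0.1 s.
2. the hook stands upright on the table again, let go (height (world z) of hook_tool between -0.01 and 0.012 m and angle between hook_tool's own z axis and vertical below 0.15 rad and linear speed of hook_tool below 0.02 m/s and contact force between the fingers and hook_tool below 0.2 N), for 0.2 s.
3. the red button rests at its halfway stop for at least 0.5 s (first stage over 4.5 mm, second stage under 1.5 mm) (value of joint button above 0.0045 m and value of joint collar below 0.0015 m and x of remote in the frame of riser below -0.16 m), for 0.5 s.
4. the red button is fully down (second stage over 4.5 mm) (value of joint collar above 0.0045 m and x of remote in the frame of riser below -0.16 m), for 0.05 s.
At the end, for the whole second after the job is handed in: The remote lies flat and still on the table in front of the shelf, its centre 60 to 300 mm in front of the front edge, its button fully up again (each stage under 1 mm); the reach hook stands upright (within 0.15 rad) and still on the table (x of remote in the frame of riser between -0.4 and -0.16 m and value of joint each of button, collar below 0.001 m and angle between remote's own z axis and vertical below 0.1 rad and height (world z) of remote between -0.01 and 0.01 m and linear speed of each of remote, hook_tool below 0.02 m/s and height (world z) of hook_tool between -0.01 and 0.012 m and angle between hook_tool's own z axis and vertical below 0.15 rad); the robot touches nothing.
It fails at once if the hand or arm touches the remote before it is out from under the shelf (over 1 N) (x of remote in the frame of riser above -0.13 m and contact force between any of the fingers, the arm and remote above 1 N).
It fails at once if the remote is pressed, squeezed or struck with more than 40 N (contact force between any of the fingers, hook_tool and remote above 40 N).
It fails at once if a bystander is shifted by more than 20 mm or tipped over (distance of any of jar, portion_cup, red_tin, flour_shaker, blue_tin, sauce_bottle, sugar_tin from where it was at the start of the episode above 0.02 m or angle between any of jar, portion_cup, red_tin, flour_shaker, blue_tin, sauce_bottle, sugar_tin's own z axis and vertical above 0.5 rad).
It also fails if it takes over 64 s, if anything falls off the work surface, if the arm or the gripper's body presses on something with over 40 N, if the wrist force passes 120 N, or if a joint passes its speed limit or range.

## Robot

A 7-joint arm with a two-finger parallel gripper is mounted at the origin on a cart in front of the work surface, level with it; the furniture and walls round the work are solid. World frame = base frame: x ahead of the robot, y to its left, z up, the work surface at z = 0. Lengths are in m, angles in rad, forces in N, time in s.
With the tool pointing down it reaches from about 0.4 to 0.925 m from the base axis. Payload 5.6 kg.
Tool frame: the origin (TCP) lies at the very end of the fingers, on their centre line; the grasp point (between the pads) lies 19 mm behind it (grasp_offset is the distance from the TCP to the grasp point, in m); z points along the fingers, y is the line along which they close (so a half turn about z gives the same grasp; the last joint's range is limited). The gripper opens to 85 mm and grips with 20 to 120 N. Pads are 22 mm wide; open, the fingers measure 114 mm over their backs; the gripper's body (76 mm by 85 mm) begins 54 mm behind the grasp point. The pads swing forward as they close: fully open they stand 13 mm farther back than shut.
Start: joints at [1.211, 0.468, -0.012, 1.603, 0.006, 1.071, -0.056], TCP at [0.202, -0.618, 0.231] pointing down, gripper open.
Joint ranges: [-2.53, 2.53], [-0.31, 2.02], [-1.57, 1.55], [0.28, 2.44], [-1.29, 4.43], [0.15, 1.84], [-2.92, 2.92]. Speed limits (rad/s): [2.57, 2.57, 3.14, 3.14, 3.14, 3.14, 3.14].

## Interface

Orientations are given as a unit quaternion [x, y, z, w].
In Python, from rig import * gives the robot as it stands. The module is installed in compiled form; this text tells all that it offers. Calls block until the motion is done:
- move_ptp(position, orientation): joint-space move of the TCP to a pose.
- line_to(position, v=0.15, orientation=None, guard=None): straight line of the TCP; orientation=None keeps the orientation; v is the mean speed in m/s. With guard (N) it stops when the force on the tool has changed by that much, and returns True; else False.
- goto_joints(angles): joint-space move.
- set_gripper(opening, grasp_force=None): finger opening in m; grasp_force is the grip in N (None keeps the last); returns when the fingers have stopped.
- wait(seconds).
- ik(position, orientation): joint angles nearest the present ones, or None.
- sense(): the state.
- camera(name): name is "scene" or "side" or "wrist"; returns a dict with "img" (400x640x3 uint8, blue, green, red), "depth" (400x640 float32, m along the optical axis (not along the pixel's ray), 0 where there is no reading), "fx", "fy", "cx", "cy" (pixels), "rvec" (rotation vector, rad) and "tvec" (3), from world to camera coordinates, as OpenCV has them; the wrist camera has in their place "hand_eye" (4x4, takes a point from camera to tool coordinates, whose origin is the TCP and whose axes are the flange's). Camera axes: x right, y down, z forward; pixel columns grow to the right and rows downward; lengths in m; the calibration is good to about 2 mm. A picture is of the moment at which its call begins: read the wrist's pose just before it.
A pose or a line that the arm cannot do raises IKError and nothing moves.
- sign_off(): hands the job in; it is judged then, once.
Trained networks look in a picture, given as the dict that the camera call returned (one of the last four; its "shot" number tells which), for a name from the list of things; names that differ only in an ending like _2 or _b are one class to them, and where a whole thing is asked for, a point or a joint stands for the part that bears it (a point fixed in the world has none). Each returns a list of dicts, best first, with "confidence" (0 to 1); they miss things now and then, are a little off and sometimes report something else, mostly with a low value. They report only what shows in the picture. A call takes as long as a camera call. They do not tell look-alikes from the thing itself.
- boxes_of(label, picture): "point" ([column, row] in pixels, amid what is visible of it).
The state is a dict: "time_s": time; "joints": joint angles; "joint_vel": joint speeds; "tau": joint torques, N m; "tcp_pos": TCP position; "tcp_rot": TCP orientation; "contact_force": force on the tool from outside, world axes, zero at the start; "torque": the same for the moment, N m; "finger_gap": finger opening in m; "finger_force": force on a finger pad.
Only numpy, scipy, OpenCV 4.12 (cv2) and the standard library are available. Lean on these libraries where they do the work, as an engineer would, in place of code of your own. Each camera call takes 0.05 s, during which the arm holds its last target. There are 200 camera calls.

## Working session

There is one attempt and no reset: what is moved stays moved. The work goes in short steps, each a Python script; the robot and the scene stay as the last script left them, time stands still between calls to the robot, and variables do not carry over. Pictures are saved under pics/ and viewed, at most 10 in all, crops included, and the job is handed in when it is done.

```bash
mkdir -p pics
cat > h.py <<'E'
from rig import *
import numpy as np, cv2
from scipy.spatial.transform import Rotation as R
def cloud(c, tcp=None):
    d=c["depth"]; v,u=np.mgrid[0:d.shape[0],0:d.shape[1]]
    P=np.stack([(u-c["cx"])/c["fx"]*d,(v-c["cy"])/c["fy"]*d,d],-1)
    if "rvec" in c:
        M=cv2.Rodrigues(np.array(c["rvec"],float))[0]; P=(P-np.array(c["tvec"]).ravel())@M
    else:
        H=np.array(c["hand_eye"]); P=P@H[:3,:3].T+H[:3,3]
        P=P@R.from_quat(tcp["tcp_rot"]).as_matrix().T+np.array(tcp["tcp_pos"])
    P[d==0]=np.nan
    return P
def down(yaw): # tool z down, tool y (closing) axis at angle yaw in world xy
    y=np.array([np.cos(yaw),np.sin(yaw),0]); z=np.array([0,0,-1.]); x=np.cross(y,z)
    return R.from_matrix(np.stack([x,y,z],1)).as_quat()
E
python3 - <<'E'
from h import *
s=sense(); print(s["tcp_pos"],s["tcp_rot"],s["time_s"])
for n in ["scene","side"]:
    c=camera(n); cv2.imwrite(f"pics/{n}0.png",c["img"]); P=cloud(c); np.save(n+"0.npy",P)
    for l in ["remote","hook_tool","riser","jar","portion_cup","flour_shaker","blue_tin","sauce_bottle","sugar_tin","red_tin","camera"]:
        for b in boxes_of(l,c)[:4]:
            u,v=map(int,b["point"]); print(n,l,u,v,round(b["confidence"],2),np.round(P[v,u],3))
E
```

```text
[ 0.20222249 -0.61713016  0.23029821] [ 9.87486462e-01  1.57701016e-01 -2.20187911e-04 -9.10313525e-04] 0.0
scene remote 333 158 0.55 [ 0.721 -0.383  0.037]
scene remote 367 182 0.53 [ 0.509 -0.317  0.039]
scene hook_tool 302 274 0.82 [0.444 0.251 0.08 ]
scene riser 375 157 0.92 [ 0.492 -0.33   0.17 ]
scene jar 389 132 0.62 [ 0.472 -0.393  0.262]
scene portion_cup 390 205 0.56 [ 0.353 -0.208  0.073]
scene portion_cup 359 145 0.45 [ 0.563 -0.321  0.206]
scene flour_shaker 287 219 0.9 [0.632 0.08  0.084]
scene blue_tin 389 200 0.73 [ 0.363 -0.218  0.086]
scene sauce_bottle 321 205 0.82 [ 0.571 -0.055  0.08 ]
scene sugar_tin 362 232 0.95 [ 0.382 -0.042  0.053]
scene camera 227 276 0.82 [0.612 0.412 0.126]
side remote 298 144 0.72 [ 0.513 -0.325  0.039]
side riser 290 111 0.95 [ 0.524 -0.353  0.177]
side riser 298 79 0.73 [ 0.474 -0.399  0.259]
side jar 297 77 0.95 [ 0.476 -0.401  0.267]
side jar 296 146 0.34 [ 0.518 -0.335  0.02 ]
side portion_cup 272 113 0.54 [ 0.589 -0.335  0.21 ]
side flour_shaker 303 240 0.6 [0.648 0.077 0.103]
side blue_tin 345 151 0.95 [ 0.386 -0.207  0.07 ]
side sauce_bottle 305 198 0.69 [ 0.587 -0.065  0.091]
side sugar_tin 364 189 0.6 [ 0.391 -0.045  0.06 ]
side red_tin 314 283 0.65 [0.666 0.207 0.088]
side camera 347 344 0.74 [0.66  0.407 0.143]
```

View pics/scene0.png

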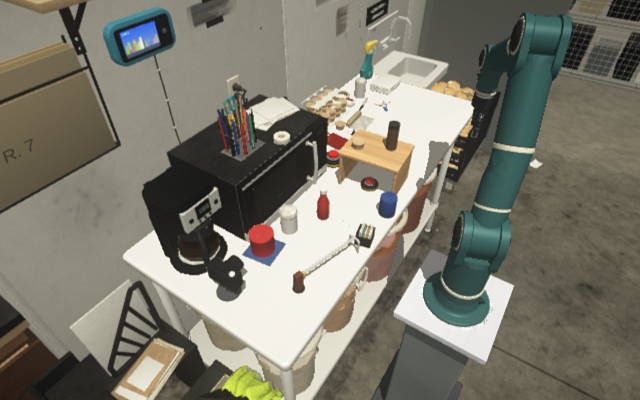

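View pics/side0.png

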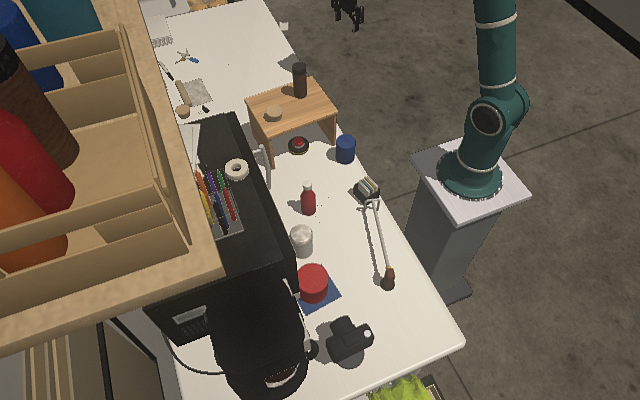

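Two remote look-alikes: scene (333,158) at the shelf's far-left corner on the table (x 0.72), and scene (367,182) / side (298,144), under the shelf's front edge. Next I measure their sizes and enlarge them.

Run:
```python
from h import *
S=cv2.imread("pics/scene0.png");D=cv2.imread("pics/side0.png")
a=cv2.resize(S[120:210,310:430],(720,540),interpolation=cv2.INTER_CUBIC)[:, :480]
b=cv2.resize(D[95:185,230:310],(320,360),interpolation=cv2.INTER_CUBIC)
im=np.zeros((540,800,3),np.uint8); im[:,:480]=a; im[:360,480:]=b
cv2.imwrite("pics/crop0.png",im)
Ps=np.load("scene0.npy");Pd=np.load("side0.npy")
# board
for n,P in (("scene",Ps),("side",Pd)):
    m=(abs(P[...,2]-.176)<.006)&(P[...,0]>.3)&(P[...,0]<.75)&(P[...,1]<-.15)&(P[...,1]>-.65)
    q=P[m][:,:2].astype(np.float32); print(n,len(q),P[m][:,2].mean(),cv2.minAreaRect(q))
    print(np.round(cv2.boxPoints(cv2.minAreaRect(q)),3).tolist())
# red caps
for n,P,I,c in (("scene",Ps,S,(367,182)),("scene2",Ps,S,(333,158)),("side",Pd,D,(298,144))):
    v0,u0=c[1],c[0]; sl=np.s_[v0-14:v0+15,u0-16:u0+17]
    p=P[sl].reshape(-1,3); i=I[sl].reshape(-1,3).astype(int)
    red=(i[:,2]>90)&(i[:,1]<70); blk=(i.max(1)<60)&(p[:,2]>.005)&(p[:,2]<.05)
    for k,m in(("red",red),("blk",blk)):
        q=p[m]; q=q[~np.isnan(q[:,0])]
        print(n,k,len(q),np.round(np.percentile(q,[3,50,97],axis=0),3).tolist() if len(q) else '')
# hook: points z .05-.09
for n,P in (("scene",Ps),("side",Pd)):
    m=(P[...,2]>.055)&(P[...,2]<.076)&(P[...,0]>.33)&(P[...,0]<.56)&(P[...,1]<.28)&(P[...,1]>.0)
    q=P[m]; 
    for y in np.arange(0,.28,.02):
        w=q[(q[:,1]>=y)&(q[:,1]<y+.02)]
        if len(w): print(n,round(y,2),len(w),np.round(w.mean(0),3),np.round(w[:,0].min(),3),np.round(w[:,0].max(),3))
    m=(P[...,2]>.0775)&(P[...,2]<.09)&(abs(P[...,0]-.444)<.04)&(abs(P[...,1]-.25)<.05)
    print(n,"griptop",m.sum(),np.round(P[m].mean(0),4),np.round(np.percentile(P[m],[2,98],axis=0),3).tolist())
```

```text
scene 1561 0.1742113667495883 ((0.5490754842758179, -0.32191386818885803), (0.34704798460006714, 0.31900832056999207), 4.361019134521484)
[[0.36399999260902405, -0.17599999904632568], [0.3880000114440918, -0.49399998784065247], [0.734000027179718, -0.46799999475479126], [0.7099999785423279, -0.15000000596046448]]
side 2842 0.1758905289187663 ((0.5313605070114136, -0.32675111293792725), (0.31045880913734436, 0.3140018582344055), 4.639018535614014)
[[0.36399999260902405, -0.18299999833106995], [0.3889999985694885, -0.4959999918937683], [0.6990000009536743, -0.47099998593330383], [0.6729999780654907, -0.15800000727176666]]
scene red 48 [[0.492, -0.356, 0.025], [0.507, -0.337, 0.037], [0.529, -0.321, 0.042]]
scene blk 48 [[0.476, -0.363, 0.017], [0.496, -0.324, 0.021], [0.538, -0.306, 0.027]]
scene2 red 103 [[0.71, -0.533, 0.004], [0.746, -0.411, 0.045], [0.807, -0.379, 0.055]]
scene2 blk 38 [[0.697, -0.385, 0.02], [0.715, -0.368, 0.029], [0.739, -0.355, 0.035]]
side red 72 [[0.495, -0.356, 0.029], [0.51, -0.339, 0.039], [0.524, -0.325, 0.044]]
side blk 131 [[0.476, -0.365, 0.014], [0.52
[... 767 characters left out ...]
 0.0 50 [0.388 0.008 0.066] 0.363 0.413
side 0.02 17 [0.395 0.029 0.069] 0.39 0.399
side 0.04 19 [0.401 0.05  0.069] 0.392 0.407
side 0.06 19 [0.406 0.071 0.07 ] 0.399 0.412
side 0.08 20 [0.411 0.09  0.069] 0.405 0.416
side 0.1 18 [0.417 0.11  0.069] 0.411 0.424
side 0.12 21 [0.422 0.129 0.07 ] 0.416 0.428
side 0.14 21 [0.427 0.149 0.069] 0.421 0.433
side 0.16 23 [0.434 0.171 0.07 ] 0.427 0.44
side 0.18 19 [0.439 0.19  0.069] 0.433 0.444
side 0.2 25 [0.444 0.21  0.07 ] 0.437 0.45
side 0.22 24 [0.45 0.23 0.07] 0.443 0.458
side 0.24 11 [0.464 0.251 0.066] 0.449 0.468
side 0.26 24 [0.461 0.269 0.066] 0.448 0.47
side griptop 69 [0.4568 0.2572 0.0808] [[0.445, 0.243, 0.078], [0.468, 0.27, 0.085]]
```

View pics/crop0.png

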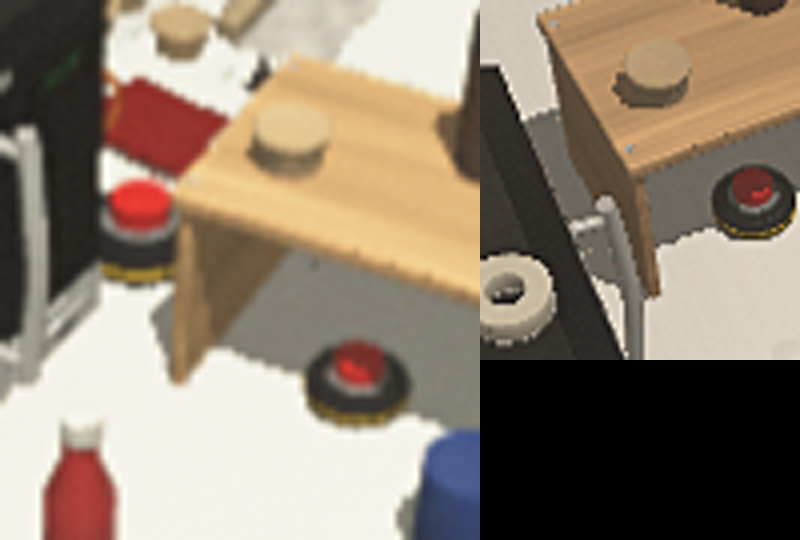

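The meant one is scene (367,182): it lies under the shelf edge, is ~70 mm wide and 40 mm high. The other, at (333,158), stands beside the shelf, is ~55 mm tall, and is the larger look-alike. The first move goes above the hook grip; the riser fit is refined alongside it.

Run:
```python
from h import *
D=cv2.imread("pics/side0.png");S=cv2.imread("pics/scene0.png")
for n,I,P,seed in (("side",D,np.load("side0.npy"),(290,111)),("scene",S,np.load("scene0.npy"),(375,157))):
    hsv=cv2.cvtColor(I,cv2.COLOR_BGR2HSV)
    m=((abs(P[...,2]-.176)<.008)&(hsv[...,0]<25)&(hsv[...,1]>70)&(hsv[...,2]>110)).astype(np.uint8)
    m=cv2.morphologyEx(m,cv2.MORPH_CLOSE,np.ones((3,3),np.uint8))
    _,L=cv2.connectedComponents(m); k=L[seed[1],seed[0]]
    q=P[(L==k)&(abs(P[...,2]-.176)<.008)].astype(np.float32)[:,:2]
    r=cv2.minAreaRect(q); print(n,k,len(q),r,np.round(cv2.boxPoints(r),3).tolist())
s=sense(); p=np.array(s["tcp_pos"])
line_to([p[0],p[1],.42],v=.3)
yaw=np.deg2rad(-15.5)
move_ptp([.457,.257,.25],down(yaw)); set_gripper(.06)
s=sense(); c=camera("wrist"); P=cloud(c,s); np.save("w1.npy",P); cv2.imwrite("pics/w1.png",c["img"])
print(s["tcp_pos"],s["joints"],s["time_s"])
m=(P[...,2]>.0745)&(P[...,2]<.09)
q=P[m&(abs(P[...,0]-.457)<.05)&(abs(P[...,1]-.257)<.05)]
print(len(q),q.mean(0),cv2.minAreaRect(q[:,:2].astype(np.float32)))
for y in np.arange(0,.24,.03):
    w=P[(P[...,2]>.06)&(P[...,2]<.076)&(P[...,1]>=y)&(P[...,1]<y+.03)&(P[...,0]<.46)&(P[...,0]>.37)]
    if len(w): print(round(y,2),len(w),np.round(w.mean(0),4))
```

```text
Traceback (most recent call last):
cv2.error: OpenCV(4.12.0) /io/opencv/modules/imgproc/src/convhull.cpp:143: error: (-215:Assertion failed) total >= 0 && (depth == CV_32F || depth == CV_32S) in function 'convexHull'
```

Run:
```python
from h import *
D=cv2.imread("pics/side0.png");S=cv2.imread("pics/scene0.png")
for n,I,P,seed in (("side",D,np.load("side0.npy"),(290,111)),("scene",S,np.load("scene0.npy"),(375,157))):
    hsv=cv2.cvtColor(I,cv2.COLOR_BGR2HSV)
    m=((abs(P[...,2]-.176)<.008)&(hsv[...,0]<25)&(hsv[...,1]>70)&(hsv[...,2]>110)).astype(np.uint8)
    _,L=cv2.connectedComponents(m); k=L[seed[1]-2:seed[1]+3,seed[0]-2:seed[0]+3].max()
    q=np.ascontiguousarray(P[L==k][:,:2],dtype=np.float32)
    r=cv2.minAreaRect(q); print(n,k,len(q),r,np.round(cv2.boxPoints(r),3).tolist())
s=sense(); p=np.array(s["tcp_pos"])
line_to([p[0],p[1],.42],v=.3)
yaw=np.deg2rad(-15.5)
move_ptp([.457,.257,.25],down(yaw)); set_gripper(.06)
s=sense(); c=camera("wrist"); P=cloud(c,s); np.save("w1.npy",P); cv2.imwrite("pics/w1.png",c["img"])
print(s["tcp_pos"],s["joints"],s["time_s"])
m=(P[...,2]>.0745)&(P[...,2]<.09)
q=P[m&(abs(P[...,0]-.457)<.05)&(abs(P[...,1]-.257)<.05)]
print(len(q),q.mean(0),cv2.minAreaRect(np.ascontiguousarray(q[:,:2],dtype=np.float32)))
for y in np.arange(0,.24,.03):
    w=P[(P[...,2]>.06)&(P[...,2]<.076)&(P[...,1]>=y)&(P[...,1]<y+.03)&(P[...,0]<.46)&(P[...,0]>.37)]
    if len(w): print(round(y,2),len(w),np.round(w.mean(0),4))
```

```text
side 1 2677 ((0.5119739174842834, -0.3830150365829468), (0.2593415081501007, 0.20358961820602417), 4.968406677246094) [[0.37400001287460327, -0.2930000126361847], [0.3919999897480011, -0.4959999918937683], [0.6499999761581421, -0.4729999899864197], [0.6320000290870667, -0.27000001072883606]]
scene 3 1577 ((0.510516881942749, -0.38039863109588623), (0.2610324025154114, 0.20925001800060272), 4.100414752960205) [[0.37299999594688416, -0.2849999964237213], [0.3880000114440918, -0.49399998784065247], [0.6480000019073486, -0.4749999940395355], [0.6330000162124634, -0.2669999897480011]]
[0.45705673 0.2569462  0.25000422] [ 0.19499973  0.40397881 -0.95788583  1.84419136  0.3719435   1.08600839
 -1.17332635] 5.5917
665 [0.45546528 0.25656821 0.08026432] ((0.45376232266426086, 0.25152909755706787), (0.03908686712384224, 0.02113357186317444), 74.91594696044922)
0.03 130 [0.399  0.0488 0.069 ]
0.06 181 [0.4062 0.0752 0.0693]
0.09 213 [0.414  0.1051 0.0691]
0.12 221 [0.4222 0.1349 0.0693]
0.15 235 [0.4306 0.1649 0.0697]
0.18 250 [0.4389 0.1952 0.0698]
0.21 325 [0.4472 0.2263 0.0706]
```

View pics/w1.png

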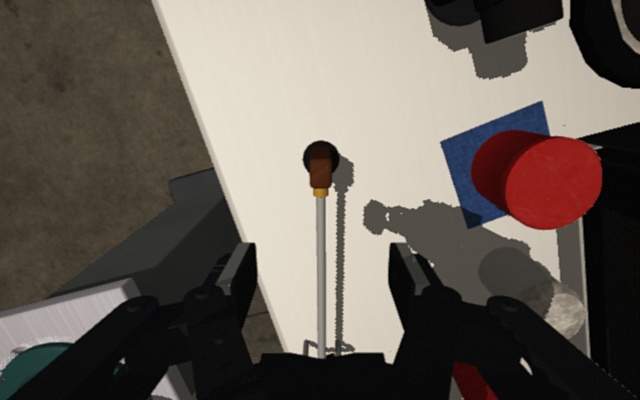

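Wrist view: dark wooden grip at (321,160), rod running down along column 322; it agrees with the measured pose (0.4555, 0.2566), heading −105.2°. Now I grasp, lift, and carry it to the pre-entry pose.

```bash
cat >> h.py <<'E'
C=np.array([.511,-.3815]); N=np.array([-.080,.9968]); T=np.array([.9968,.080]); Z0=.038
YAW=np.arctan2(.080,.9968)
REM=np.array([.510,-.340])
def rodfit(P,lo,hi):
    q=P[(P[...,2]>lo)&(P[...,2]<hi)]; return q
E
python3 - <<'E'
from h import *
g=[.4555,.2566]; o=down(np.deg2rad(-15.2))
line_to([*g,.16],v=.25,orientation=o)
print("hit",line_to([*g,Z0],v=.12,guard=8))
set_gripper(.0,60); s=sense(); print(s["finger_gap"],s["finger_force"],s["tcp_pos"],s["contact_force"])
line_to([*g,Z0+.19],v=.15)
p=C+.41*N; 
move_ptp([*p,Z0+.19],down(YAW))
s=sense(); print(s["tcp_pos"],s["joints"],s["time_s"],s["finger_gap"])
for n in ("scene","side"):
    c=camera(n); P=cloud(c); np.save(n+"1.npy",P); cv2.imwrite(f"pics/{n}1.png",c["img"])
    q=P[(P[...,2]>.17)&(P[...,2]<.29)&(P[...,0]>.43)&(P[...,0]<.56)&(P[...,1]<.01)&(P[...,1]>-.26)]
    r=(q[:,:2]-p); lat=r@T; al=-(r@N)
    for a in np.arange(.04,.28,.03):
        w=(al>=a)&(al<a+.03)&(q[:,2]>.215)
        if w.sum(): print(n,round(a,2),w.sum(),"lat %.4f [%.3f %.3f] z %.4f"%(np.median(lat[w]),lat[w].min(),lat[w].max(),np.median(q[w,2])), "almax %.3f"%al[w].max())
E
```

```text
hit False
0.021207878811873256 58.69541823863983 [0.45585076 0.25665254 0.03845782] [-0.58682901 -1.38713799  3.97794166]
[0.47813148 0.02831466 0.22796858] [ 0.74886648  0.37153684 -1.04422458  1.96485058  0.37697524  1.01619542
 -0.38902432] 10.075 0.021378625285616997
scene 0.04 5 lat -0.0039 [-0.004 -0.002] z 0.2557 almax 0.067
scene 0.07 3 lat -0.0031 [-0.003 -0.000] z 0.2566 almax 0.097
scene 0.1 18 lat -0.0014 [-0.003 0.005] z 0.2559 almax 0.129
scene 0.13 16 lat -0.0009 [-0.004 0.004] z 0.2559 almax 0.158
scene 0.16 16 lat 0.0002 [-0.003 0.005] z 0.2563 almax 0.189
scene 0.19 17 lat -0.0007 [-0.004 0.005] z 0.2560 almax 0.220
scene 0.22 19 lat -0.0007 [-0.024 0.024] z 0.2541 almax 0.250
scene 0.25 47 lat -0.0059 [-0.025 0.027] z 0.2471 almax 0.265
side 0.04 1 lat 0.0060 [0.006 0.006] z 0.2562 almax 0.070
side 0.07 28 lat 0.0024 [-0.002 0.006] z 0.2587 almax 0.097
side 0.1 31 lat 0.0031 [-0.004 0.007] z 0.2581 almax 0.127
side 0.13 30 lat 0.0024 [-0.003 0.006] z 0.2588 almax 0.160
side 0.16 27 lat 0.0023 [-0.004 0.006] z 0.2583 almax 0.190
side 0.19 28 lat 0.0036 [-0.003 0.007] z 0.2583 almax 0.219
side 0.22 24 lat 0.0025 [-0.003 0.006] z 0.2577 almax 0.248
side 0.25 76 lat 0.0049 [-0.023 0.027] z 0.2527 almax 0.264
```

Run:
```python
from h import *
g=lambda k,z:[*(REM+k*N),Z0+z]
line_to(g(.37,.19),v=.2); line_to(g(.37,.058),v=.2)
h=line_to(g(.205,.058),v=.1,guard=6); print("in hit",h)
if not h:
    h=line_to(g(.205,.002),v=.06,guard=6); print("down hit",h, sense()["contact_force"])
s=sense(); print(s["tcp_pos"],s["time_s"])
out=[]
for n in ("scene","side"):
    c=camera(n); I=c["img"]
    out.append(cv2.resize(I[90:230,270:410] if n=="side" else I[110:250,280:420],(400,400),interpolation=cv2.INTER_CUBIC))
cv2.imwrite("pics/in.png",np.hstack(out))
```

```text
in hit False
down hit False [-0.48079258  0.20056153 -1.51178571]
[ 0.49392622 -0.13566996  0.04031571] 14.1167
```

View pics/in.png

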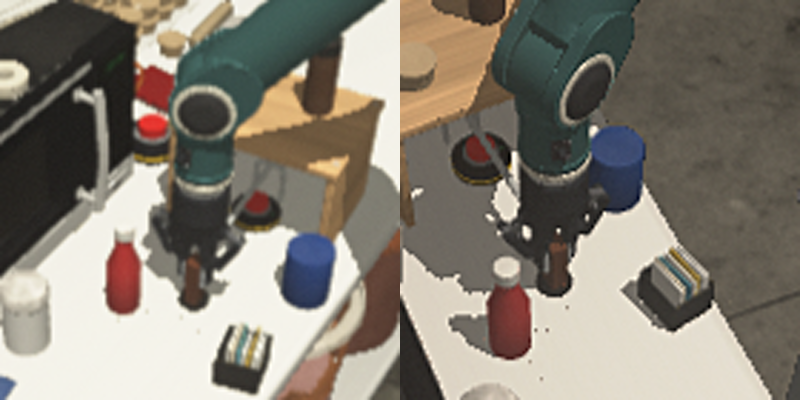

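The picture shows the rod running in over the remote (left panel (258,208), right panel (481,157)) with both prongs behind it, the gripper between bottle and blue tin. Now I pull.

Run:
```python
from h import *
g=lambda k,z:[*(REM+k*N),Z0+z]
print(line_to(g(.375,.002),v=.07,guard=20),sense()["contact_force"])
wait(.3); s=sense(); print(s["tcp_pos"],s["time_s"])
for n in ("scene","side"):
    c=camera(n); I=c["img"]; P=cloud(c); cv2.imwrite(f"pics/pull_{n}.png",I)
    for b in boxes_of("remote",c)[:3]:
        u,v=map(int,b["point"]); p=P[v,u]; print(n,b["point"],round(b["confidence"],2),np.round(p,3),"own x %.3f"%(-(p[:2]-C)@N))
    m=(I[...,2]>90)&(I[...,1]<60)&(P[...,2]>.02)&(P[...,2]<.05)&(P[...,0]>.42)&(P[...,0]<.6)&(P[...,1]<-.1)
    q=P[m]; print(len(q),np.round(np.percentile(q,[5,50,95],axis=0),3).tolist() if len(q) else '')
```

```text
False [ 0.96565103 -0.97209406 -2.19703754]
[0.48001637 0.03365543 0.039975  ] 17.0917
scene [355.9, 205.8] 0.52 [ 0.486 -0.175  0.03 ] own x -0.208
37 [[0.486, -0.202, 0.031], [0.494, -0.185, 0.038], [0.503, -0.169, 0.042]]
side [319.7, 175.2] 0.83 [ 0.496 -0.173  0.032] own x -0.209
60 [[0.491, -0.205, 0.029], [0.504, -0.186, 0.039], [0.514, -0.172, 0.044]]
```

Remote is out: own x ≈ −0.193 m. Now I back off the prongs, lift, and stand the hook in free space.

Run:
```python
from h import *
g=lambda k,z:[*(REM+k*N),Z0+z]
line_to(g(.362,.002),v=.08); line_to(g(.362,.19),v=.2)
p=[.49,.25]; o=down(0)
move_ptp([*p,Z0+.19],o)
line_to([*p,Z0+.02],v=.2); print("touch",line_to([*p,Z0],v=.03,guard=6),sense()["tcp_pos"],sense()["contact_force"])
set_gripper(.05); wait(.2)
line_to([*p,.2],v=.15); wait(.2)
s=sense(); print(s["tcp_pos"],s["time_s"],s["joints"])
c=camera("wrist"); P=cloud(c,s)
q=P[(P[...,2]>.0745)&(P[...,2]<.09)&(abs(P[...,0]-p[0])<.05)&(abs(P[...,1]-p[1])<.05)]; print(len(q),q.mean(0) if len(q) else '')
for n in ("scene","side"):
    c=camera(n); I=c["img"]; P=cloud(c); cv2.imwrite(f"pics/st_{n}.png",I)
    q=P[(P[...,2]>.055)&(P[...,2]<.076)&(abs(P[...,0]-.49)<.04)]
    for y in np.arange(-.02,.22,.06):
        w=q[(q[:,1]>=y)&(q[:,1]<y+.06)]; print(n,round(y,2),len(w),np.round(np.median(w,axis=0),3) if len(w) else '')
    for m,k in (((I[...,2]>90)&(I[...,1]<60)&(P[...,2]>.036)&(P[...,2]<.047),"red"),((P[...,2]>.015)&(P[...,2]<.028),"puck")):
        q=P[m&(P[...,0]>.44)&(P[...,0]<.56)&(P[...,1]<-.12)&(P[...,1]>-.26)]
        print(n,k,len(q),np.round(np.percentile(q,[2,50,98],axis=0),4).tolist() if len(q) else '')
```

```text
touch True [0.48971199 0.24982855 0.03849631] [-0.02065207 -0.27390413  5.49358579]
[0.48963685 0.24989548 0.19927302] 23.2667 [ 0.1910834   0.53096133 -0.94763737  1.83382554  0.49581462  1.03925848
 -0.95419119]
943 [0.48982569 0.25001387 0.08019291]
scene -0.02 57 [ 0.488 -0.003  0.066]
scene 0.04 36 [0.488 0.072 0.068]
scene 0.1 42 [0.488 0.13  0.068]
scene 0.16 47 [0.489 0.192 0.067]
scene red 34 [[0.484, -0.2014, 0.0363], [0.4981, -0.1873, 0.038], [0.5113, -0.1714, 0.0433]]
scene puck 133 [[0.461, -0.2168, 0.0159], [0.4875, -0.1728, 0.0216], [0.5313, -0.1499, 0.0275]]
side -0.02 84 [ 0.492 -0.006  0.068]
side 0.04 57 [0.492 0.07  0.069]
side 0.1 42 [0.492 0.12  0.068]
side 0.16 49 [0.493 0.197 0.07 ]
side red 62 [[0.4825, -0.2044, 0.0366], [0.4992, -0.1881, 0.0402], [0.5129, -0.172, 0.0454]]
side puck 217 [[0.4651, -0.2225, 0.0158], [0.5054, -0.1778, 0.0233], [0.5332, -0.1543, 0.0278]]
```

View pics/st_scene.png

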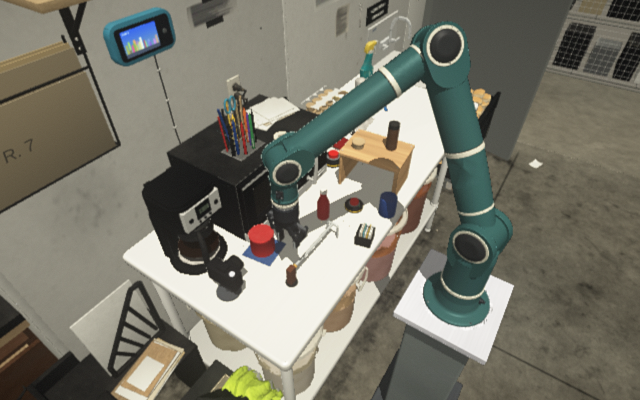

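Hook stands at scene (292,275), upright and level; remote lies free at (354,205), button at (0.4985, −0.188). Next I check from above, then press.

Run:
```python
from h import *
set_gripper(0,20)
b=np.array([.4985,-.188]); o=down(YAW)
move_ptp([*b,.22],o)
s=sense(); c=camera("wrist"); I=c["img"]; P=cloud(c,s)
m=(I[...,2]>90)&(I[...,1]<70)&(P[...,2]>.03)&(P[...,2]<.055)&(np.hypot(P[...,0]-b[0],P[...,1]-b[1])<.05)
q=P[m]; print(len(q)); 
if len(q)>50:
    (cx,cy),r=cv2.minEnclosingCircle(np.ascontiguousarray(q[:,:2],dtype=np.float32)); print(cx,cy,r,np.median(q,axis=0))
    n=np.median(q[:,:2],axis=0)
    if .014<r<.024 and np.hypot(*(n-b))<.012: b=n
print(b)
line_to([*b,.055],v=.2); wait(.3); f0=sense()["contact_force"][2]
h=line_to([*b,.031],v=.012,guard=4.5); s=sense(); print("half",h,s["tcp_pos"],s["contact_force"][2]-f0,s["time_s"])
for _ in range(4):
    wait(.25); s=sense(); print(s["tcp_pos"][2],s["contact_force"][2]-f0)
```

```text
1006
0.4971734881401062 -0.19082534313201904 0.018054688349366188 [ 0.49709618 -0.18962431  0.03982949]
[ 0.49709618 -0.18962431]
half True [ 0.4971579  -0.1896462   0.03407272] 5.705904636407749 28.45
0.03404741107653468 5.033541018025682
0.034076435944762826 5.513774066658256
0.034071053154874034 5.939841680599468
0.03406149454484193 5.609454053020684
```

Halfway stop held about 1 s at z = 0.034 and ~5.5 N. Now the full press and release.

Run:
```python
from h import *
p=np.array(sense()["tcp_pos"]); b=p[:2]
h=line_to([*b,.0268],v=.02,guard=14); s=sense(); print("full",h,s["tcp_pos"],s["contact_force"][2],s["time_s"])
wait(.25); s=sense(); print(s["tcp_pos"][2],s["contact_force"][2])
line_to([*b,.06],v=.05); line_to([*b,.25],v=.2); wait(.5)
s=sense(); print(s["tcp_pos"],s["contact_force"],s["time_s"])
c=camera("wrist"); I=c["img"]; P=cloud(c,s)
m=(I[...,2]>90)&(I[...,1]<70)&(P[...,2]>.02)&(P[...,2]<.055)&(np.hypot(P[...,0]-b[0],P[...,1]-b[1])<.06)
q=P[m]; print(np.median(q,axis=0),"own x",-(np.median(q[:,:2],axis=0)-C)@N)
c=camera("side"); cv2.imwrite("pics/end.png",c["img"])
```

```text
full False [ 0.49739074 -0.18964849  0.02795134] 12.735291565945673 29.9333
0.02795860820311266 12.638147708892568
[ 0.49715172 -0.18958106  0.24986959] [-0.42202693 -1.03266552 -0.36970885] 32.6
[ 0.49715687 -0.18981639  0.03973861] own x -0.19217767088631335
```

View pics/end.png

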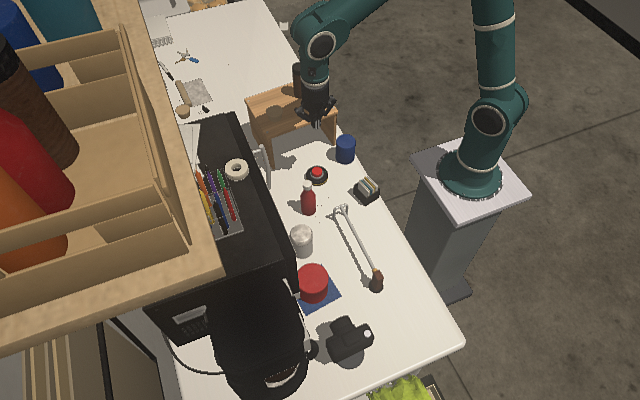

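The remote is at (317,175), with its button back up (0.0397 m). The hook stands at (376,280)–(343,208), and the bystanders are where they were. The collar travelled about 6 mm, so I'm handing in.

```bash
python3 -c "
from rig import *
print(sign_off())"
```

```text
the job is handed in; nothing more can be done
None
```

The job is handed in at about 33 s on the robot clock; no verdict came back. The remote is out about 92 mm in front of the shelf edge, the hook stands upright, and the button was held at its halfway stop for about 1 s, pressed fully down and released.

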